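# Draw the herb box's lid open and put the jar on the scale

## Robot

A 6-joint arm with a two-finger parallel gripper is mounted at the origin on the work surface. World frame = base frame: x ahead of the robot, y to its left, z up, the work surface at z = 0. Lengths are in m, angles in rad, forces in N, time in s.
With the tool pointing down it reaches from about 0.25 to 0.775 m from the base axis. Payload 4 kg.
Tool frame: the origin (TCP) lies midway between the tips of the shut fingers; the grasp point (between the pads) lies 19 mm behind it (bot.grip_point_offset is the distance from the TCP to the grasp point, in m); y points along the fingers, z is the direction in which the jaws open and shut, and the axes are right-handed (so a half turn about y gives the same grasp; the last joint's range is limited). The gripper opens to 94 mm and grips with 3 to 60 N. Pads are 16 mm wide; open, the fingers measure 119 mm over their backs; the gripper's body (75 mm by 177 mm) begins 78 mm behind the grasp point.
Start: joints at [-0.103, 0.087, 1.371, -0, 1.684, -0.103], TCP at [0.55, -0, 0.206] pointing down, gripper open.
Joint ranges: [-3.1, 3.1], [-0.76, 2.03], [0.27, 2.55], [-1.08, 4.22], [0.17, 2.65], [-2.57, 2.57]. Speed limits (rad/s): [2.79, 2.79, 3.14, 3.14, 3.14, 3.14].

## Interface

Orientations are given as a unit quaternion [x, y, z, w].
In Python, from rig import bot, read_camera, get_calibration, cut_out, pinpoint gives the robot as it stands.
- The arm moves only by the tool move_arm, never from a script. Its argument "steps" is a list of rows, each an object of numbers: "tx", "ty", "tz": the shift along the tool's x, y, z each as a share of 200 mm, from -1 to 1; "rx", "ry", "rz": the turn, a rotation vector about the tool's x, y, z each as a share of 90 degrees, from -1 to 1; "grip": the gripper's target within -1 to 1 (fully open at 1, half-way at 0, shut at -1). In form: [{"tx": .., "ty": .., "tz": .., "rx": .., "ry": .., "rz": .., "grip": ..}, ...]. A call has 1 to 12 rows; each row is the pose to reach, as a shift and turn from the pose measured when the call began, along the tool's axes at that moment; what a row does not reach only later rows make up. A row lasts 1/10 s, in which the tool goes at most 50 mm and 8.59 degrees, less where a joint would pass 70% of its speed; a pose out of reach is approached as far as the arm can. A call with a number of a shift or a turn outside -1 to 1 is refused whole. A call with a gripper value outside its range is refused whole. The fingers move at their own pace and stop on an object; the grip force is fixed at half the most. Time passes only in rows, so rows that repeat a pose let the fingers close. It gives the time, the measured TCP pose, the force and the opening at its end, in the units of the state.
- bot.sense(): the state, without advancing time (a new reading comes with each control period).
- read_camera(name): name is "scene" or "side" or "wrist"; returns (picture, depth): 384x512x3 uint8, blue, green, red; 384x512 float32, m along the optical axis (not along the pixel's ray), 0 where there is no reading.
- get_calibration(name): a dict with "fov_y" (degrees; the focal length in pixels is half the picture's height over the tangent of half this angle, whatever the lens; pixels are square), "cx", "cy" (the principal point, pixels), "k1" (the pictures are not rectified: a ray, as slopes to the right and down, at radius r is drawn at 1 + k1 r^2 times it, then the intrinsics apply), "R" (3x3) and "t" (3): a world point X has camera coordinates R X + t; the wrist camera has in their place "tool_from_camera" (4x4, takes a point from camera to tool coordinates, whose origin is the TCP and whose axes are the tool frame's). Camera axes: x right, y down, z forward; pixel columns grow to the right and rows downward; lengths in m; the calibration is good to about 2 mm. A picture is of the moment at which its call begins: read the wrist's pose just before it. get_calibration takes no time and is no camera call.
- bot.sign_off(): hands the job in, once; it reports no verdict.
Trained networks look in the newest picture that a camera, given by its name, has taken for a name from the list of things; names that differ only in an ending like _2 or _b are one class to them, and where a whole thing is asked for, a point or a joint stands for the part that bears it (a point fixed in the world has none). Each returns a list of dicts, best first, with "conf" (0 to 1); they miss things now and then, are a little off and sometimes report something else, mostly with a low value. They report only what shows in the picture. A call takes as long as a camera call.
- cut_out(camera, thing): "region" (384x512 bool, what is visible of it) and "box" ([left, top, right, bottom] as shares, 0 to 1, of the picture: columns of its width, rows of its height, round what is visible of it).
- pinpoint(camera, thing): "point" ([row, column] as shares, 0 to 1, of the picture: columns of its width, rows of its height: a listed point, or the origin of a listed thing).
The state is a dict: "time_s": time; "joint_positions": joint angles; "joint_velocities": joint speeds; "effort": joint torques, N m; "ee_pos": TCP position; "orientation": TCP orientation; "ft_force": force on the tool from outside, world axes, zero at the start; "moment": the same for the moment, N m; "width": finger opening in m.
Only numpy, scipy, OpenCV 4.12 (cv2) and the standard library are available. Lean on these libraries where they do the work, as an engineer would, in place of code of your own. Each camera call takes 0.05 s, during which the arm holds its last target. There are 200 camera calls.

## Task

Draw the wooden box's sprung sliding lid all the way open toward the front of the box: press closed fingertips lightly on top of it and pull, without forcing it down to the bottom of its springs. Then lift the amber jar out and stand it gently upright on the scale's round steel pan, wholly on the pan, let go of it and leave the lid open. Do not disturb the basket, the mortar or the spoon.

Things in the scene. Friction and masses are not known exactly. Their poses are not given: they have to be found in the camera images.
- box: Wooden box fixed to the table, 160 (x) x 154 (y) x 93 mm high, walls 8 mm, floor 8 mm. Origin: centre of its underside, z up, +x toward its closed far wall. The front (-x) wall is only 58 mm high; the lid slides out over it toward -x. Lips on the side walls, 3 mm thick at the top, leave 130 mm clear in y. Yawed up to 0.3 rad either way.
- lid: Runner frame of the box's sliding lid. Origin level with the box's top edge, 93 mm above the table, over the box's middle when shut; axes as the box's. It moves along the box's x: 0 is shut (0 to 6 mm open at the start), -95 mm is its stop, fully open. Sliding resists with 5 to 7 N. The board hung in it by springs is the lid proper.
- lid_mid (a point): Point above the middle of the lid board, on the level of the box's top edge, moving with the lid in x and y only. Board: plain wood, no handle, 148 (x) x 136 x 6 mm. ITS HEIGHT IS NOT MEASURED: its top lies 4 to 18 mm below this point and must be felt. It yields 1 mm per 3 N; 12 to 16 N of press draws it without slipping; over 22 N is forcing it (springs bottom after 8 mm, 25 N).
- jar: Amber glass jar with steel cap standing inside the box toward its far wall, hidden under the lid until it is open; diameter 44 mm, 50 mm high, 0.1 to 0.2 kg. Origin at the centre of its underside, z up. It stands about 23 mm beyond the box's middle (box +x), within 5 mm either way.
- scale: White kitchen scale fixed on the table, 170 x 150 mm, with a round steel pan 120 mm in diameter. Origin on the table under the pan's centre.
- pan (a point): Centre of the upper face of the scale's round pan, 29 mm above the table.
- basket: Bystander: round bamboo basket, 120 mm across and 45 mm high, with cinnamon sticks in it; origin at the centre of its underside. Loose.
- mortar: Bystander: white ceramic mortar bowl, 84 mm across and 60 mm high; origin at the centre of its underside. Loose.
- spoon: Bystander: wooden spoon lying flat on the table, about 200 mm long; origin near its middle. Loose.

How it is judged:
On the way, in this order (a step that is already met when the one before it is completed fails the run):
1. the lid is drawn fully open (85 mm or more), the jar still in the box (x of lid in the frame of box below -0.085 m and height (world z) of jar below 0.03 m), for 0.2 s.
2. the jar is lifted clear out of the box (height (world z) of jar above 0.095 m), for 0.1 s.
At the end, for the whole second after the job is handed in: The lid is open by 85 mm or more; the jar stands upright (within 0.1 rad) and still on the scale's pan, its centre within 38 mm of the pan's centre, and is let go (x of lid in the frame of box below -0.085 m and horizontal distance between jar and pan below 0.038 m and z of jar in the frame of pan between -0.004 and 0.005 m and angle between jar's own z axis and vertical below 0.1 rad and linear speed of jar below 0.02 m/s and contact force between the fingers and jar below 0.05 N); the robot touches nothing.
It fails at once if the lid is pressed with more than 22 N (contact force between any of the fingers, the arm and lid above 22 N).
It fails at once if the jar is let go in the air, more than 20 mm above the pan (height (world z) of jar above 0.05 m and contact force between anything else and jar below 0.02 N).
It fails at once if the jar is banged or pressed onto the scale with more than 40 N (contact force between jar and scale above 40 N).
It fails at once if the jar is tipped by more than 0.6 rad (angle between jar's own z axis and vertical above 0.6 rad).
It fails at once if the basket, mortar or spoon is moved by more than 30 mm (distance of any of basket, mortar, spoon from where it was at the start of the episode above 0.03 m).
It also fails if it takes over 67 s, if anything falls off the work surface, if the arm or the gripper's body presses on something with over 40 N, if the wrist force passes 120 N, or if a joint passes its speed limit or range.

## Working session

There is one attempt and no reset: what is moved stays moved. The work goes in short steps, Python scripts to look and compute and a tool call to move; the robot and the scene stay as the last step left them, time stands still between calls to the robot, and variables do not carry over. Pictures are saved under pics/ and viewed, about 8 in all and at most 12, crops included, and the job is handed in when it is done.

Besides the shell and the picture viewer there is one more tool, called after "Request:" as a command line: name --argument value ..., lists and objects as JSON in quotes. move_arm: Moves the arm, as the interface text tells. Shift numbers are shares of 200 mm and turn numbers shares of 90 degrees, none past 1 either way. Its arguments: {"type":"object","properties":{"steps":{"type":"array","items":{"type":"object","properties":{"tx":{"type":"number"},"ty":{"type":"number"},"tz":{"type":"number"},"rx":{"type":"number"},"ry":{"type":"number"},"rz":{"type":"number"},"grip":{"type":"number"}}}}},"required":["steps"]}

```bash
mkdir -p pics; ls; cat > h.py <<'E'
import numpy as np, cv2
from rig import bot, read_camera, get_calibration, cut_out, pinpoint
from scipy.spatial.transform import Rotation as Ro
def cam(name):
    c=get_calibration(name); f=192/np.tan(np.radians(c["fov_y"])/2)
    if name=="wrist":
        s=bot.sense(); T=np.eye(4); T[:3,:3]=Ro.from_quat(s["orientation"]).as_matrix(); T[:3,3]=s["ee_pos"]
        M=T@np.array(c["tool_from_camera"])
    else:
        R=np.array(c["R"]); M=np.eye(4); M[:3,:3]=R.T; M[:3,3]=-R.T@np.array(c["t"])
    K=np.array([[f,0,c["cx"]],[0,f,c["cy"]],[0,0,1.]])
    return K,np.array([c["k1"],0,0,0.]),M
def rays(C,px):  # px: Nx2 (col,row)
    K,d,M=C
    u=cv2.undistortPoints(np.array(px,float).reshape(-1,1,2),K,d)[:,0]
    return np.c_[u,np.ones(len(u))]@M[:3,:3].T, M[:3,3]
def at_z(C,px,z):
    r,o=rays(C,px); return o+r*((z-o[2])/r[:,2])[:,None]
def cloud(C,depth,mask):
    v,u=np.nonzero(mask&(depth>0)); r,o=rays(C,np.c_[u,v]); return o+r*depth[v,u][:,None]
E
cat > look1.py <<'E'
from h import *
print(bot.sense())
for n in ("scene","side"):
    C=cam(n); p,d=read_camera(n); cv2.imwrite(f"pics/{n}1.png",p); np.savez(n+"1.npz",d=d)
    for t in ("box","lid","lid_mid","scale","pan","basket","mortar","spoon"):
        for q in pinpoint(n,t)[:1]:
            px=[q["point"][1]*512,q["point"][0]*384]
            z={"lid":.093,"lid_mid":.093,"pan":.029}.get(t,0)
            print(n,t,round(q["conf"],2),np.round(px),at_z(C,[px],z).round(3))
E
python3 look1.py
```

```text
pics
{'time_s': 0.0, 'joint_positions': array([-1.03113190e-01,  8.79170617e-02,  1.37224862e+00,  1.19609261e-05,
        1.68359259e+00, -1.03098970e-01]), 'joint_velocities': array([ 0.00041346,  0.00108271,  0.00129277,  0.00093887,  0.00060165,
       -0.00057607]), 'effort': array([ 1.28542815e-03, -3.40182602e+01, -3.02423716e+01,  7.18220207e-02,
        3.29729996e-02, -1.13141955e-04]), 'ee_pos': array([5.49450386e-01, 4.91898515e-05, 2.04327776e-01]), 'orientation': array([-0.50047603,  0.50059983, -0.49940603,  0.49951694]), 'ft_force': array([-0.1289526 ,  0.22840274, -0.10733358]), 'moment': array([ 0.02895544,  0.03623561, -0.03176419]), 'width': 0.09375101753844693}
scene box 0.81 [196. 183.] [[ 0.538 -0.207  0.   ]]
scene lid 0.63 [196. 167.] [[ 0.546 -0.199  0.093]]
scene lid_mid 0.77 [191. 165.] [[ 0.536 -0.215  0.093]]
scene scale 0.62 [308. 189.] [[0.607 0.164 0.   ]]
scene pan 0.64 [310. 181.] [[0.596 0.168 0.029]]
scene basket 0.77 [266. 237.] [[0.775 0.001 0.   ]]
scene mortar 0.34 [127. 209.] [[ 0.617 -0.434  0.   ]]
scene spoon 0.66 [126. 210.] [[ 0.622 -0.435  0.   ]]
side box 0.97 [270. 271.] [[ 0.544 -0.217  0.   ]]
side lid 0.59 [265. 245.] [[ 0.531 -0.205  0.093]]
side lid_mid 0.79 [270. 247.] [[ 0.537 -0.217  0.093]]
side scale 0.96 [209. 202.] [[0.589 0.165 0.   ]]
side pan 0.61 [214. 193.] [[0.613 0.167 0.029]]
side basket 0.79 [279. 208.] [[ 0.761 -0.008 -0.   ]]
side mortar 0.87 [181. 171.] [[0.619 0.405 0.   ]]
side spoon 0.96 [347. 306.] [[ 0.616 -0.436  0.   ]]
```

```bash
cat > look2.py <<'E'
from h import *
import cv2
a=cv2.imread("pics/scene1.png");b=cv2.imread("pics/side1.png")
cv2.imwrite("pics/both1.png",cv2.resize(np.vstack([a,b]),(450,600)) if 0 else cv2.resize(np.hstack([a,b]),(800,300)))
for n,z0 in (("scene",0),("side",0)):
    C=cam(n); d=np.load(n+"1.npz")["d"]; P=cloud(C,d,np.ones_like(d,bool))
    top=P[(P[:,2]>.088)&(P[:,2]<.098)&(abs(P[:,0]-.54)<.16)&(abs(P[:,1]+.21)<.13)]
    low=P[(P[:,2]>.068)&(P[:,2]<.091)&(abs(P[:,0]-.54)<.06)&(abs(P[:,1]+.21)<.04)]
    print(n,len(top),cv2.minAreaRect((top[:,:2]*1000).astype(np.float32)))
    print(len(low),np.percentile(low[:,2],[10,50,90]) if len(low) else "")
    pan=P[(abs(P[:,2]-.029)<.006)&(abs(P[:,0]-.6)<.1)&(abs(P[:,1]-.167)<.1)]
    print("pan",len(pan),cv2.minAreaRect((pan[:,:2]*1000).astype(np.float32)),np.median(pan[:,2]))
E
python3 look2.py
```

```text
scene 729 ((546.525146484375, -209.54629516601562), (153.17218017578125, 167.0768280029297), 89.06743621826172)
690 [0.08292119 0.0861222  0.08921497]
pan 1093 ((597.3765258789062, 166.38870239257812), (169.69216918945312, 145.51007080078125), 4.442842483520508) 0.028722248043628218
side 547 ((545.6580810546875, -208.38011169433594), (157.70542907714844, 161.97459411621094), 89.12799835205078)
894 [0.08102243 0.08275615 0.08467452]
pan 552 ((603.8071899414062, 170.4267578125), (120.98707580566406, 119.82939910888672), 22.168197631835938) 0.028065373376060743
```

View pics/both1.png

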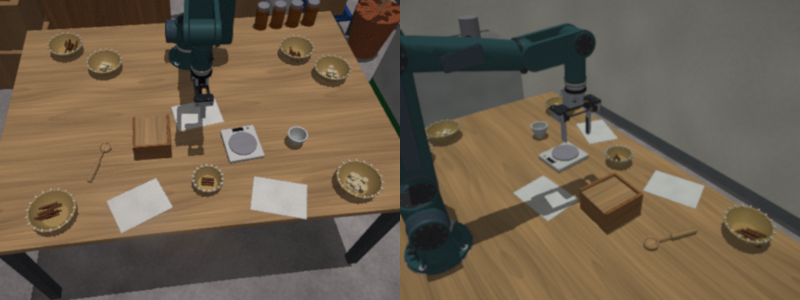

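Scene view: the box is left of centre, with the lid shut and yaw near 0. The scale is to the right and the spoon is beyond the box. The basket and mortar stay clear of the path. I'll go above the lid with the fingers shut and the jaws turned along y.

Request:
move_arm --steps '[{"tx":1,"ty":0,"tz":0,"ry":1,"grip":-1},{"tx":1,"ty":0,"tz":0,"ry":1,"grip":-1},{"tx":1,"ty":0,"tz":0,"ry":1,"grip":-1},{"tx":1,"ty":0,"tz":0,"ry":1,"grip":-1},{"tx":1,"ty":0,"tz":0,"ry":1,"grip":-1},{"tx":1,"ty":0,"tz":0,"ry":1,"grip":-1},{"tx":1,"ty":0,"tz":0,"ry":1,"grip":-1},{"tx":1,"ty":0,"tz":0,"ry":1,"grip":-1},{"tx":1,"ty":0,"tz":0,"ry":1,"grip":-1},{"tx":1,"ty":0,"tz":0,"ry":1,"grip":-1},{"tx":1,"ty":0,"tz":0,"ry":1,"grip":-1},{"tx":1,"ty":0,"tz":0,"ry":1,"grip":-1}]'

```text
invalid input
```

```bash
cat > look3.py <<'E'
from h import *
s=bot.sense(); print(s["ee_pos"],Ro.from_quat(s["orientation"]).as_matrix().round(3).tolist(),s["ft_force"],s["width"])
C=cam("wrist"); p,d=read_camera("wrist"); cv2.imwrite("pics/w3.png",p); np.savez("w3.npz",d=d)
for t in ("lid_mid","lid","box"):
    for q in pinpoint("wrist",t)[:1]:
        px=[q["point"][1]*512,q["point"][0]*384]; print(t,q["conf"],np.round(px),at_z(C,[px],0 if t=="box" else .093).round(3))
P=cloud(C,d,np.ones_like(d,bool)); print(P.min(0),P.max(0))
top=P[(P[:,2]>.0895)&(P[:,2]<.098)]
print(len(top),cv2.minAreaRect((top[:,:2]*1000).astype(np.float32)))
l=P[(abs(P[:,0]-.54)<.05)&(abs(P[:,1]+.21)<.05)&(P[:,2]<.1)]; print(len(l),np.percentile(l[:,2],[10,50,90]))
E
python3 look3.py
```

```text
[ 5.50022863e-01 -9.45493920e-07  2.05513744e-01] [[0.0, 0.0, 1.0], [-1.0, -0.0, 0.0], [0.0, -1.0, 0.0]] [0.56083514 0.10003787 0.60285294] 0.09387227106258647
lid_mid 0.83 [251. 354.] [[ 0.539 -0.207  0.093]]
lid 0.75 [253. 352.] [[ 0.541 -0.204  0.093]]
box 0.61 [258. 306.] [[ 0.546 -0.208  0.   ]]
[ 0.18481539 -0.31457332 -0.00254575] [0.90341366 0.1999635  0.34233684]
270 ((623.2361450195312, -182.7211456298828), (53.04619598388672, 8.17563247680664), 88.86807250976562)
3266 [0.08446781 0.08526006 0.08604704]
```

View pics/w3.png

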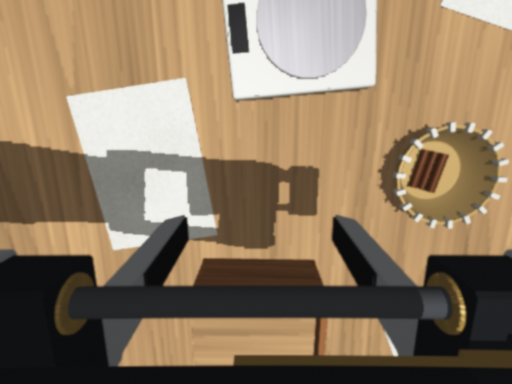

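The wrist view shows the box's near edge at the bottom (~row 260-384, col 190-325), the pan at (312, 20) and the basket at right. The move was refused, so I'll resend it with every field filled in.

Request:
move_arm --steps '[{"tx":1,"ty":0,"tz":0,"rx":0,"ry":1,"rz":0,"grip":-1},{"tx":1,"ty":0,"tz":0,"rx":0,"ry":1,"rz":0,"grip":-1},{"tx":1,"ty":0,"tz":0,"rx":0,"ry":1,"rz":0,"grip":-1},{"tx":1,"ty":0,"tz":0,"rx":0,"ry":1,"rz":0,"grip":-1},{"tx":1,"ty":0,"tz":0,"rx":0,"ry":1,"rz":0,"grip":-1},{"tx":1,"ty":0,"tz":0,"rx":0,"ry":1,"rz":0,"grip":-1},{"tx":1,"ty":0,"tz":0,"rx":0,"ry":1,"rz":0,"grip":-1},{"tx":1,"ty":0,"tz":0,"rx":0,"ry":1,"rz":0,"grip":-1},{"tx":1,"ty":0,"tz":0,"rx":0,"ry":1,"rz":0,"grip":-1},{"tx":1,"ty":0,"tz":0,"rx":0,"ry":1,"rz":0,"grip":-1},{"tx":1,"ty":0,"tz":0,"rx":0,"ry":1,"rz":0,"grip":-1},{"tx":1,"ty":0,"tz":0,"rx":0,"ry":1,"rz":0,"grip":-1}]'

```text
time_s: 2.3
ee_pos: [0.55, -0.2, 0.2055]
orientation: [-0.0, 0.707, -0.707, 0.0]
ft_force: [-0.5, 0.7, 0.8]
width: 0.0024
```

```bash
sed -i 's/w3\./w4./g' look3.py; python3 look3.py
```

```text
[ 0.55003549 -0.2000238   0.20545792] [[-1.0, 0.0, 0.0], [-0.0, 0.0, -1.0], [-0.0, -1.0, -0.0]] [-0.53307942  0.74750351  0.7519362 ] 0.002400129491201256
lid_mid 0.56 [264. 196.] [[ 0.539 -0.203  0.093]]
lid 0.76 [265. 190.] [[ 0.546 -0.204  0.093]]
box 0.89 [264. 171.] [[ 0.548 -0.204  0.   ]]
[ 0.23404924 -0.553125   -0.00255124] [0.74895681 0.16639325 0.34201707]
4666 ((550.1036376953125, -205.69532775878906), (154.41555786132812, 152.94200134277344), 88.94424438476562)
7671 [0.08416272 0.08503441 0.08590149]
```

View pics/w4.png

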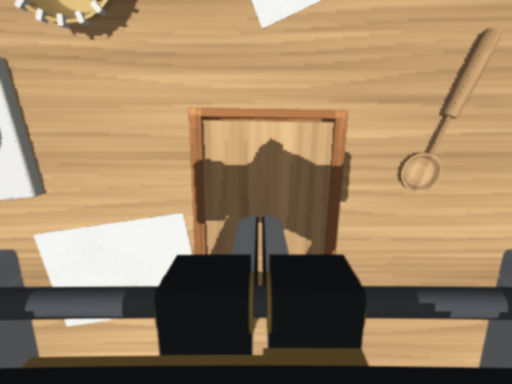

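The view shows the box squarely below the tool (lid cols 203-333, rim cols 190-347), with yaw about -1°. The depth puts the board top near z=0.085. I'll descend to just above that and then feel for it.

Request:
move_arm --steps '[{"tx":0.01,"ty":0.2,"tz":0.0275,"rx":0,"ry":0,"rz":0,"grip":-1},{"tx":0.01,"ty":0.4,"tz":0.0275,"rx":0,"ry":0,"rz":0,"grip":-1},{"tx":0.01,"ty":0.5,"tz":0.0275,"rx":0,"ry":0,"rz":0,"grip":-1},{"tx":0.01,"ty":0.54,"tz":0.0275,"rx":0,"ry":0,"rz":0,"grip":-1},{"tx":0.01,"ty":0.55,"tz":0.0275,"rx":0,"ry":0,"rz":0,"grip":-1},{"tx":0.01,"ty":0.55,"tz":0.0275,"rx":0,"ry":0,"rz":0,"grip":-1},{"tx":0.01,"ty":0.55,"tz":0.0275,"rx":0,"ry":0,"rz":0,"grip":-1},{"tx":0.01,"ty":0.55,"tz":0.0275,"rx":0,"ry":0,"rz":0,"grip":-1}]'

```text
time_s: 3.3
ee_pos: [0.549, -0.206, 0.0973]
orientation: [-0.001, -0.707, 0.708, -0.001]
ft_force: [-0.2, 0.0, 0.2]
width: 0.0005
```

Request:
move_arm --steps '[{"tx":0,"ty":0.015,"tz":0,"rx":0,"ry":0,"rz":0,"grip":-1},{"tx":0,"ty":0.03,"tz":0,"rx":0,"ry":0,"rz":0,"grip":-1},{"tx":0,"ty":0.045,"tz":0,"rx":0,"ry":0,"rz":0,"grip":-1},{"tx":0,"ty":0.055,"tz":0,"rx":0,"ry":0,"rz":0,"grip":-1},{"tx":0,"ty":0.055,"tz":0,"rx":0,"ry":0,"rz":0,"grip":-1},{"tx":0,"ty":0.055,"tz":0,"rx":0,"ry":0,"rz":0,"grip":-1}]'

```text
time_s: 3.9
ee_pos: [0.5489, -0.2059, 0.0861]
orientation: [-0.001, -0.707, 0.708, -0.001]
ft_force: [0.3, 0.9, 0.4]
width: 0.0005
```

Request:
move_arm --steps '[{"tx":0,"ty":0.005,"tz":0,"rx":0,"ry":0,"rz":0,"grip":-1},{"tx":0,"ty":0.01,"tz":0,"rx":0,"ry":0,"rz":0,"grip":-1},{"tx":0,"ty":0.015,"tz":0,"rx":0,"ry":0,"rz":0,"grip":-1},{"tx":0,"ty":0.015,"tz":0,"rx":0,"ry":0,"rz":0,"grip":-1},{"tx":0,"ty":0.015,"tz":0,"rx":0,"ry":0,"rz":0,"grip":-1}]'

```text
time_s: 4.4
ee_pos: [0.5491, -0.2059, 0.0837]
orientation: [-0.001, -0.707, 0.708, -0.002]
ft_force: [-0.7, 0.3, 3.2]
width: 0.0004
```

Request:
move_arm --steps '[{"tx":0,"ty":0.005,"tz":0,"rx":0,"ry":0,"rz":0,"grip":-1},{"tx":0,"ty":0.01,"tz":0,"rx":0,"ry":0,"rz":0,"grip":-1},{"tx":0,"ty":0.014,"tz":0,"rx":0,"ry":0,"rz":0,"grip":-1},{"tx":0,"ty":0.014,"tz":0,"rx":0,"ry":0,"rz":0,"grip":-1},{"tx":0,"ty":0.014,"tz":0,"rx":0,"ry":0,"rz":0,"grip":-1},{"tx":0,"ty":0.014,"tz":0,"rx":0,"ry":0,"rz":0,"grip":-1}]'

```text
time_s: 5.0
ee_pos: [0.5491, -0.206, 0.0822]
orientation: [-0.001, -0.706, 0.708, -0.002]
ft_force: [-3.5, 1.2, 6.2]
width: 0.0005
```

Request:
move_arm --steps '[{"tx":0,"ty":0.01,"tz":0,"rx":0,"ry":0,"rz":0,"grip":-1},{"tx":0,"ty":0.015,"tz":0,"rx":0,"ry":0,"rz":0,"grip":-1},{"tx":0,"ty":0.02,"tz":0,"rx":0,"ry":0,"rz":0,"grip":-1},{"tx":0,"ty":0.022,"tz":0,"rx":0,"ry":0,"rz":0,"grip":-1},{"tx":0,"ty":0.022,"tz":0,"rx":0,"ry":0,"rz":0,"grip":-1},{"tx":0,"ty":0.022,"tz":0,"rx":0,"ry":0,"rz":0,"grip":-1}]'

```text
time_s: 5.6
ee_pos: [0.5492, -0.206, 0.0804]
orientation: [-0.001, -0.706, 0.708, -0.002]
ft_force: [-5.4, 2.6, 12.2]
width: 0.0004
```

Request:
move_arm --steps '[{"tx":0.01,"ty":0.015,"tz":0,"rx":0,"ry":0,"rz":0,"grip":-1},{"tx":0.03,"ty":0.016,"tz":0,"rx":0,"ry":0,"rz":0,"grip":-1},{"tx":0.05,"ty":0.016,"tz":-0.001,"rx":0,"ry":0,"rz":0,"grip":-1},{"tx":0.07,"ty":0.016,"tz":-0.001,"rx":0,"ry":0,"rz":0,"grip":-1},{"tx":0.09,"ty":0.016,"tz":-0.002,"rx":0,"ry":0,"rz":0,"grip":-1},{"tx":0.11,"ty":0.016,"tz":-0.002,"rx":0,"ry":0,"rz":0,"grip":-1}]'

```text
time_s: 6.2
ee_pos: [0.5324, -0.2058, 0.0813]
orientation: [-0.006, -0.706, 0.709, -0.007]
ft_force: [5.2, 2.0, 11.0]
width: 0.0003
```

Request:
move_arm --steps '[{"tx":0.02,"ty":0.023,"tz":0,"rx":0,"ry":0,"rz":-0.012,"grip":-1},{"tx":0.05,"ty":0.024,"tz":-0.001,"rx":0,"ry":0,"rz":-0.012,"grip":-1},{"tx":0.08,"ty":0.0235,"tz":-0.002,"rx":0,"ry":0,"rz":-0.012,"grip":-1},{"tx":0.11,"ty":0.023,"tz":-0.002,"rx":0,"ry":0,"rz":-0.012,"grip":-1},{"tx":0.14,"ty":0.0225,"tz":-0.003,"rx":0,"ry":0,"rz":-0.012,"grip":-1},{"tx":0.17,"ty":0.022,"tz":-0.003,"rx":0,"ry":0,"rz":-0.012,"grip":-1}]'

```text
time_s: 6.8
ee_pos: [0.504, -0.2053, 0.0808]
orientation: [-0.004, -0.705, 0.709, -0.006]
ft_force: [5.6, 3.4, 11.5]
width: 0.0004
```

Request:
move_arm --steps '[{"tx":0.03,"ty":0.025,"tz":0,"rx":0,"ry":0,"rz":-0.009,"grip":-1},{"tx":0.06,"ty":0.0255,"tz":-0.001,"rx":0,"ry":0,"rz":-0.009,"grip":-1},{"tx":0.09,"ty":0.025,"tz":-0.002,"rx":0,"ry":0,"rz":-0.009,"grip":-1},{"tx":0.12,"ty":0.0245,"tz":-0.002,"rx":0,"ry":0,"rz":-0.009,"grip":-1},{"tx":0.15,"ty":0.024,"tz":-0.003,"rx":0,"ry":0,"rz":-0.009,"grip":-1},{"tx":0.18,"ty":0.0235,"tz":-0.003,"rx":0,"ry":0,"rz":-0.009,"grip":-1},{"tx":0.2,"ty":0.023,"tz":-0.004,"rx":0,"ry":0,"rz":-0.009,"grip":-1}]'

```text
time_s: 7.5
ee_pos: [0.4695, -0.2048, 0.0804]
orientation: [-0.004, -0.704, 0.71, -0.006]
ft_force: [5.9, 4.6, 12.2]
width: 0.0006
```

Request:
move_arm --steps '[{"tx":0.03,"ty":0.0245,"tz":0,"rx":0,"ry":0,"rz":-0.009,"grip":-1},{"tx":0.05,"ty":0.025,"tz":-0.001,"rx":0,"ry":0,"rz":-0.009,"grip":-1},{"tx":0.07,"ty":0.0245,"tz":-0.001,"rx":0,"ry":0,"rz":-0.009,"grip":-1},{"tx":0.09,"ty":0.0245,"tz":-0.002,"rx":0,"ry":0,"rz":-0.009,"grip":-1},{"tx":0.11,"ty":0.024,"tz":-0.002,"rx":0,"ry":0,"rz":-0.009,"grip":-1},{"tx":0.11,"ty":0.024,"tz":-0.002,"rx":0,"ry":0,"rz":-0.009,"grip":-1}]'

```text
time_s: 8.1
ee_pos: [0.4537, -0.2051, 0.0803]
orientation: [-0.004, -0.703, 0.711, -0.007]
ft_force: [6.3, 3.4, 12.6]
width: -0.0
```

Request:
move_arm --steps '[{"tx":0.04,"ty":0.0245,"tz":0,"rx":0,"ry":0,"rz":-0.009,"grip":-1},{"tx":0.05,"ty":0.0245,"tz":0,"rx":0,"ry":0,"rz":-0.009,"grip":-1},{"tx":0.055,"ty":0.0245,"tz":0,"rx":0,"ry":0,"rz":-0.009,"grip":-1},{"tx":0.055,"ty":0.0245,"tz":0,"rx":0,"ry":0,"rz":-0.009,"grip":-1}]'

```text
time_s: 8.5
ee_pos: [0.4498, -0.2063, 0.0805]
orientation: [-0.006, -0.702, 0.712, -0.008]
ft_force: [8.3, 2.5, 12.5]
width: 0.0006
```

Request:
move_arm --steps '[{"tx":0,"ty":-0.05,"tz":0,"rx":0,"ry":0,"rz":-0.012,"grip":-1},{"tx":0,"ty":-0.2,"tz":0,"rx":0,"ry":0,"rz":-0.012,"grip":-1},{"tx":-0.1,"ty":-0.45,"tz":0,"rx":0,"ry":0,"rz":-0.012,"grip":0.2},{"tx":-0.2,"ty":-0.65,"tz":0,"rx":0,"ry":0,"rz":-0.012,"grip":0.5},{"tx":-0.2,"ty":-0.65,"tz":0,"rx":0,"ry":0,"rz":-0.012,"grip":0.5},{"tx":-0.2,"ty":-0.65,"tz":0,"rx":0,"ry":0,"rz":-0.012,"grip":0.5},{"tx":-0.2,"ty":-0.65,"tz":0,"rx":0,"ry":0,"rz":-0.012,"grip":0.5}]'

```text
time_s: 9.2
ee_pos: [0.4863, -0.2037, 0.209]
orientation: [0.002, -0.702, 0.712, -0.001]
ft_force: [0.5, 0.6, -0.5]
width: 0.0372
```

```bash
cat > look5.py <<'E'
from h import *
s=bot.sense(); print(s["time_s"],s["ee_pos"],Ro.from_quat(s["orientation"]).as_matrix().round(3).tolist(),s["width"])
C=cam("wrist"); p,d=read_camera("wrist"); cv2.imwrite("pics/w5.png",p); np.savez("w5.npz",d=d)
for t,z in (("lid_mid",.093),("lid",.093),("box",0),("jar",.008)):
    for q in pinpoint("wrist",t)[:1]:
        px=[q["point"][1]*512,q["point"][0]*384]; print(t,q["conf"],np.round(px),at_z(C,[px],z).round(3))
c=cut_out("wrist","jar")
if c:
    P=cloud(C,d,c[0]["region"]); print("jar",c[0]["conf"],len(P),np.percentile(P,[2,50,98],axis=0).round(3).tolist())
    t=P[P[:,2]>.05]; print("top",len(t),cv2.minEnclosingCircle((t[:,:2]*1000).astype(np.float32)),np.median(t[:,2]))
E
python3 look5.py
```

```text
9.2 [ 0.48625847 -0.20374784  0.20901469] [[-1.0, -0.002, 0.004], [-0.004, -0.013, -1.0], [0.002, -1.0, 0.013]] 0.03723436139901085
lid_mid 0.73 [255. 219.] [[ 0.449 -0.2    0.093]]
lid 0.93 [257. 216.] [[ 0.452 -0.202  0.093]]
box 0.92 [261. 122.] [[ 0.548 -0.207  0.   ]]
jar 0.75 1170 [[0.546, -0.222, 0.009], [0.566, -0.204, 0.059], [0.584, -0.185, 0.061]]
top 1074 ((566.6856079101562, -204.24681091308594), 19.910051345825195) 0.05890784428557344
```

View pics/w5.png

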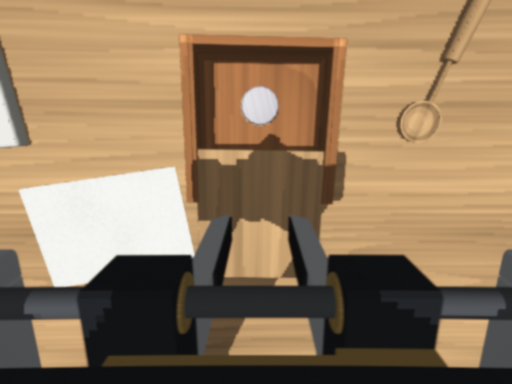

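The view shows the lid fully open, about 97 mm forward of the box origin, and the jar cap at pixel (260,105). That puts the jar centre at about (0.567, -0.205). I'll descend around it.

Request:
move_arm --steps '[{"tx":-0.2,"ty":0,"tz":-0.004,"rx":-0.008,"ry":0,"rz":0,"grip":0.6},{"tx":-0.407,"ty":0,"tz":-0.004,"rx":-0.008,"ry":0,"rz":0,"grip":0.6},{"tx":-0.407,"ty":0,"tz":-0.004,"rx":-0.008,"ry":0,"rz":0,"grip":0.6},{"tx":-0.407,"ty":0.15,"tz":-0.004,"rx":-0.008,"ry":0,"rz":0,"grip":0.6},{"tx":-0.407,"ty":0.3,"tz":-0.004,"rx":-0.008,"ry":0,"rz":0,"grip":0.6},{"tx":-0.407,"ty":0.45,"tz":-0.004,"rx":-0.008,"ry":0,"rz":0,"grip":0.6},{"tx":-0.407,"ty":0.55,"tz":-0.004,"rx":-0.008,"ry":0,"rz":0,"grip":0.6},{"tx":-0.407,"ty":0.6,"tz":-0.004,"rx":-0.008,"ry":0,"rz":0,"grip":0.6},{"tx":-0.407,"ty":0.6,"tz":-0.004,"rx":-0.008,"ry":0,"rz":0,"grip":0.6},{"tx":-0.407,"ty":0.6,"tz":-0.004,"rx":-0.008,"ry":0,"rz":0,"grip":0.6}]'

```text
time_s: 10.5
ee_pos: [0.5683, -0.2049, 0.0914]
orientation: [0.001, -0.706, 0.708, -0.002]
ft_force: [-0.3, -0.4, 0.7]
width: 0.0754
```

Request:
move_arm --steps '[{"tx":0.004,"ty":0.07,"tz":0,"rx":0,"ry":0,"rz":0,"grip":0.6},{"tx":0.004,"ty":0.14,"tz":0,"rx":0,"ry":0,"rz":0,"grip":0.6},{"tx":0.004,"ty":0.21,"tz":0,"rx":0,"ry":0,"rz":0,"grip":0.6},{"tx":0.004,"ty":0.27,"tz":0,"rx":0,"ry":0,"rz":0,"grip":0.6},{"tx":0.004,"ty":0.32,"tz":0,"rx":0,"ry":0,"rz":0,"grip":0.6},{"tx":0.004,"ty":0.35,"tz":0,"rx":0,"ry":0,"rz":0,"grip":0.6},{"tx":0.004,"ty":0.36,"tz":0,"rx":0,"ry":0,"rz":0,"grip":0.6},{"tx":0.004,"ty":0.36,"tz":0,"rx":0,"ry":0,"rz":0,"grip":0.6},{"tx":0.004,"ty":0.36,"tz":0,"rx":0,"ry":0,"rz":0,"grip":0.6}]'

```text
time_s: 11.4
ee_pos: [0.5681, -0.2054, 0.02]
orientation: [0.0, -0.706, 0.708, -0.002]
ft_force: [0.2, 0.2, -0.1]
width: 0.0753
```

Request:
move_arm --steps '[{"tx":0,"ty":0,"tz":0,"rx":0,"ry":0,"rz":0,"grip":-0.5},{"tx":0,"ty":0,"tz":0,"rx":0,"ry":0,"rz":0,"grip":-0.5},{"tx":0,"ty":0,"tz":0,"rx":0,"ry":0,"rz":0,"grip":-0.5},{"tx":0,"ty":0,"tz":0,"rx":0,"ry":0,"rz":0,"grip":-0.5},{"tx":0,"ty":0,"tz":0,"rx":0,"ry":0,"rz":0,"grip":-0.5},{"tx":0,"ty":0,"tz":0,"rx":0,"ry":0,"rz":0,"grip":-0.5},{"tx":0,"ty":0,"tz":0,"rx":0,"ry":0,"rz":0,"grip":-0.5},{"tx":0,"ty":0,"tz":0,"rx":0,"ry":0,"rz":0,"grip":-0.5}]'

```text
time_s: 12.2
ee_pos: [0.5681, -0.2054, 0.0202]
orientation: [0.0, -0.706, 0.708, -0.002]
ft_force: [-0.5, 0.3, 1.3]
width: 0.0427
```

Gripped at 42.7 mm. Now lifting.

Request:
move_arm --steps '[{"tx":0,"ty":-0.05,"tz":0,"rx":0,"ry":0,"rz":0,"grip":-0.5},{"tx":0,"ty":-0.15,"tz":0,"rx":0,"ry":0,"rz":0,"grip":-0.5},{"tx":0,"ty":-0.25,"tz":0,"rx":0,"ry":0,"rz":0,"grip":-0.5},{"tx":0,"ty":-0.35,"tz":0,"rx":0,"ry":0,"rz":0,"grip":-0.5},{"tx":0,"ty":-0.45,"tz":0,"rx":0,"ry":0,"rz":0,"grip":-0.5},{"tx":0,"ty":-0.55,"tz":0,"rx":0,"ry":0,"rz":0,"grip":-0.5},{"tx":0,"ty":-0.65,"tz":0,"rx":0,"ry":0,"rz":0,"grip":-0.5},{"tx":0,"ty":-0.75,"tz":0,"rx":0,"ry":0,"rz":0,"grip":-0.5},{"tx":0,"ty":-0.8,"tz":0,"rx":0,"ry":0,"rz":0,"grip":-0.5},{"tx":0,"ty":-0.8,"tz":0,"rx":0,"ry":0,"rz":0,"grip":-0.5}]'

```text
time_s: 13.2
ee_pos: [0.5686, -0.2053, 0.1823]
orientation: [-0.001, -0.705, 0.709, -0.003]
ft_force: [-0.2, -0.0, -1.4]
width: 0.0426
```

Request:
move_arm --steps '[{"tx":-0.05,"ty":0,"tz":-0.1,"rx":0,"ry":0,"rz":0,"grip":-0.5},{"tx":-0.1,"ty":0,"tz":-0.25,"rx":0,"ry":0,"rz":0,"grip":-0.5},{"tx":-0.15,"ty":0,"tz":-0.4,"rx":0,"ry":0,"rz":0,"grip":-0.5},{"tx":-0.17,"ty":0,"tz":-0.55,"rx":0,"ry":0,"rz":0,"grip":-0.5},{"tx":-0.17,"ty":0,"tz":-0.7,"rx":0,"ry":0,"rz":0,"grip":-0.5},{"tx":-0.17,"ty":0,"tz":-0.85,"rx":0,"ry":0,"rz":0,"grip":-0.5},{"tx":-0.17,"ty":0,"tz":-1,"rx":0,"ry":0,"rz":0,"grip":-0.5},{"tx":-0.17,"ty":0,"tz":-1,"rx":0,"ry":0,"rz":0,"grip":-0.5}]'

```text
time_s: 14.0
ee_pos: [0.6009, -0.0013, 0.1798]
orientation: [0.002, -0.706, 0.708, -0.004]
ft_force: [0.2, -0.0, -0.9]
width: 0.0425
```

Request:
move_arm --steps '[{"tx":0,"ty":0,"tz":-0.1,"rx":0,"ry":0,"rz":0,"grip":-0.5},{"tx":0,"ty":0,"tz":-0.25,"rx":0,"ry":0,"rz":0,"grip":-0.5},{"tx":0,"ty":0,"tz":-0.4,"rx":0,"ry":0,"rz":0,"grip":-0.5},{"tx":0,"ty":0,"tz":-0.55,"rx":0,"ry":0,"rz":0,"grip":-0.5},{"tx":0,"ty":0,"tz":-0.7,"rx":0,"ry":0,"rz":0,"grip":-0.5},{"tx":0,"ty":0,"tz":-0.82,"rx":0,"ry":0,"rz":0,"grip":-0.5},{"tx":0,"ty":0,"tz":-0.82,"rx":0,"ry":0,"rz":0,"grip":-0.5},{"tx":0,"ty":0,"tz":-0.82,"rx":0,"ry":0,"rz":0,"grip":-0.5},{"tx":0,"ty":0,"tz":-0.82,"rx":0,"ry":0,"rz":0,"grip":-0.5}]'

```text
time_s: 14.9
ee_pos: [0.5995, 0.1613, 0.1787]
orientation: [0.002, -0.706, 0.708, -0.003]
ft_force: [0.1, 0.3, -1.4]
width: 0.0426
```

```bash
cat > look6.py <<'E'
from h import *
s=bot.sense(); print(s["time_s"],s["ee_pos"],Ro.from_quat(s["orientation"]).as_matrix().round(3).tolist(),s["width"],s["ft_force"])
ims=[]
for n in ("wrist","side"):
    C=cam(n); p,d=read_camera(n); ims.append(p)
    for t,z in (("pan",.029),("scale",0)):
        for q in pinpoint(n,t)[:1]:
            px=[q["point"][1]*512,q["point"][0]*384]; print(n,t,q["conf"],np.round(px),at_z(C,[px],z).round(3))
    P=cloud(C,d,np.ones_like(d,bool))
    pan=P[(abs(P[:,2]-.029)<.004)&(abs(P[:,0]-.6)<.11)&(abs(P[:,1]-.167)<.11)]
    if len(pan)>5: print(n,"pan",len(pan),cv2.minEnclosingCircle((pan[:,:2]*1000).astype(np.float32)),cv2.minAreaRect((pan[:,:2]*1000).astype(np.float32)),np.percentile(pan[:,2],[10,50,90]))
    for c in cut_out(n,"jar")[:1]:
        J=cloud(C,d,c["region"]); print(n,"jar",c["conf"],np.percentile(J,[3,50,97],axis=0).round(3).tolist())
cv2.imwrite("pics/w6.png",cv2.resize(np.hstack(ims),(800,300)))
E
python3 look6.py
```

```text
14.9 [0.59953393 0.16127376 0.17869131] [[-1.0, 0.001, 0.007], [-0.007, -0.004, -1.0], [-0.001, -1.0, 0.004]] 0.042591434748577066 [ 0.07891939  0.27664834 -1.42796052]
wrist pan 0.77 [252. 172.] [[0.607 0.17  0.029]]
wrist scale 0.94 [252. 167.] [[0.608 0.171 0.   ]]
wrist pan 7106 ((605.1536865234375, 172.72427368164062), 59.7008171081543) ((611.5325317382812, 173.70237731933594), (105.93232727050781, 118.6758804321289), 10.019975662231445) [0.02901589 0.02996797 0.030887  ]
wrist jar 0.95 [[0.583, 0.145, 0.178], [0.606, 0.162, 0.217], [0.619, 0.18, 0.218]]
side pan 0.78 [210. 192.] [[0.602 0.177 0.029]]
side scale 0.93 [211. 201.] [[0.597 0.165 0.   ]]
side pan 527 ((603.2936401367188, 167.33433532714844), 62.71150588989258) ((603.8264770507812, 168.9788818359375), (118.06158447265625, 118.54192352294922), 73.29622650146484) [0.02625483 0.02819034 0.03022606]
side jar 0.7 [[0.575, 0.14, 0.173], [0.583, 0.152, 0.201], [0.601, 0.184, 0.215]]
```

View pics/w6.png

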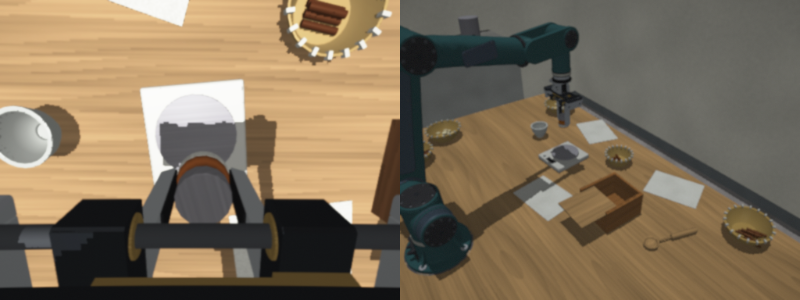

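The pan centre is at about (0.605, 0.171) and the jar is held upright. I'll correct the position and lower it.

Request:
move_arm --steps '[{"tx":-0.0275,"ty":0.1,"tz":-0.048,"rx":0,"ry":0,"rz":0,"grip":-0.5},{"tx":-0.0275,"ty":0.2,"tz":-0.048,"rx":0,"ry":0,"rz":0,"grip":-0.5},{"tx":-0.0275,"ty":0.3,"tz":-0.048,"rx":0,"ry":0,"rz":0,"grip":-0.5},{"tx":-0.0275,"ty":0.4,"tz":-0.048,"rx":0,"ry":0,"rz":0,"grip":-0.5},{"tx":-0.0275,"ty":0.5,"tz":-0.048,"rx":0,"ry":0,"rz":0,"grip":-0.5},{"tx":-0.0275,"ty":0.57,"tz":-0.048,"rx":0,"ry":0,"rz":0,"grip":-0.5},{"tx":-0.0275,"ty":0.61,"tz":-0.048,"rx":0,"ry":0,"rz":0,"grip":-0.5},{"tx":-0.0275,"ty":0.63,"tz":-0.048,"rx":0,"ry":0,"rz":0,"grip":-0.5},{"tx":-0.0275,"ty":0.63,"tz":-0.048,"rx":0,"ry":0,"rz":0,"grip":-0.5},{"tx":-0.0275,"ty":0.63,"tz":-0.048,"rx":0,"ry":0,"rz":0,"grip":-0.5}]'

```text
time_s: 16.3
ee_pos: [0.6062, 0.1718, 0.0547]
orientation: [0.001, -0.706, 0.708, -0.004]
ft_force: [0.6, -0.3, -0.7]
width: 0.0427
```

Request:
move_arm --steps '[{"tx":0,"ty":0.015,"tz":0,"rx":0,"ry":0,"rz":0,"grip":-0.5},{"tx":0,"ty":0.03,"tz":0,"rx":0,"ry":0,"rz":0,"grip":-0.5},{"tx":0,"ty":0.045,"tz":0,"rx":0,"ry":0,"rz":0,"grip":-0.5},{"tx":0,"ty":0.055,"tz":0,"rx":0,"ry":0,"rz":0,"grip":-0.5},{"tx":0,"ty":0.06,"tz":0,"rx":0,"ry":0,"rz":0,"grip":-0.5},{"tx":0,"ty":0.06,"tz":0,"rx":0,"ry":0,"rz":0,"grip":-0.5},{"tx":0,"ty":0.06,"tz":0,"rx":0,"ry":0,"rz":0,"grip":-0.5}]'

```text
time_s: 17.0
ee_pos: [0.6062, 0.1718, 0.0426]
orientation: [0.001, -0.706, 0.708, -0.004]
ft_force: [-0.7, 0.6, -1.6]
width: 0.0427
```

Request:
move_arm --steps '[{"tx":0,"ty":0.004,"tz":0,"rx":0,"ry":0,"rz":0,"grip":-0.5},{"tx":0,"ty":0.008,"tz":0,"rx":0,"ry":0,"rz":0,"grip":-0.5},{"tx":0,"ty":0.01,"tz":0,"rx":0,"ry":0,"rz":0,"grip":-0.5},{"tx":0,"ty":0.01,"tz":0,"rx":0,"ry":0,"rz":0,"grip":-0.5},{"tx":0,"ty":0.01,"tz":0,"rx":0,"ry":0,"rz":0,"grip":-0.5}]'

```text
time_s: 17.5
ee_pos: [0.6065, 0.1718, 0.0412]
orientation: [0.001, -0.706, 0.708, -0.005]
ft_force: [-0.9, 0.1, 1.7]
width: 0.0429
```

Contact with the pan felt (force went from -1.6 to +1.7 N). I'll release and then back straight up.

Request:
move_arm --steps '[{"tx":0,"ty":0.003,"tz":0,"rx":0,"ry":0,"rz":0,"grip":-0.05},{"tx":0,"ty":0.003,"tz":0,"rx":0,"ry":0,"rz":0,"grip":0.1},{"tx":0,"ty":0,"tz":0,"rx":0,"ry":0,"rz":0,"grip":0.4},{"tx":0,"ty":0,"tz":0,"rx":0,"ry":0,"rz":0,"grip":0.6},{"tx":0,"ty":0,"tz":0,"rx":0,"ry":0,"rz":0,"grip":0.6},{"tx":0,"ty":0,"tz":0,"rx":0,"ry":0,"rz":0,"grip":0.6},{"tx":0,"ty":0,"tz":0,"rx":0,"ry":0,"rz":0,"grip":0.6}]'

```text
time_s: 18.2
ee_pos: [0.6065, 0.1718, 0.0412]
orientation: [0.001, -0.706, 0.708, -0.005]
ft_force: [-0.2, 0.6, 0.5]
width: 0.0753
```

Request:
move_arm --steps '[{"tx":0,"ty":-0.05,"tz":0,"rx":0,"ry":0,"rz":0,"grip":0.6},{"tx":0,"ty":-0.15,"tz":0,"rx":0,"ry":0,"rz":0,"grip":0.6},{"tx":0,"ty":-0.3,"tz":0,"rx":0,"ry":0,"rz":0,"grip":0.6},{"tx":0,"ty":-0.45,"tz":0,"rx":0,"ry":0,"rz":0,"grip":0.6},{"tx":0,"ty":-0.6,"tz":0,"rx":0,"ry":0,"rz":0,"grip":0.6},{"tx":0,"ty":-0.75,"tz":0,"rx":0,"ry":0,"rz":0,"grip":0.6},{"tx":0.25,"ty":-0.75,"tz":0,"rx":0,"ry":0,"rz":0,"grip":0.6},{"tx":0.25,"ty":-0.75,"tz":0,"rx":0,"ry":0,"rz":0,"grip":0.6},{"tx":0.25,"ty":-0.75,"tz":0,"rx":0,"ry":0,"rz":0,"grip":0.6},{"tx":0.25,"ty":-0.75,"tz":0,"rx":0,"ry":0,"rz":0,"grip":0.6}]'

```text
time_s: 19.2
ee_pos: [0.5564, 0.1718, 0.1919]
orientation: [0.0, -0.706, 0.708, -0.005]
ft_force: [0.5, 1.2, -0.3]
width: 0.075
```

```bash
sed -i 's/w6/w7/; s/("scale",0))/("jar",.029),("lid",.093),("box",0),("spoon",0),("basket",0),("mortar",0))/' look6.py; python3 look6.py
```

```text
19.2 [0.55644724 0.17175194 0.19188739] [[-1.0, 0.007, 0.008], [-0.008, -0.002, -1.0], [-0.007, -1.0, 0.002]] 0.07504943432305641 [ 0.54538265  1.20149284 -0.3329425 ]
wrist jar 0.65 [262. 138.] [[0.603 0.17  0.029]]
wrist spoon 0.46 [259. 137.] [[0.602 0.173 0.   ]]
wrist mortar 0.76 [ 76. 131.] [[0.607 0.4   0.   ]]
wrist pan 7132 ((604.8604736328125, 172.61788940429688), 59.751583099365234) ((604.5447387695312, 172.1285400390625), (118.12516784667969, 118.32022857666016), 88.46082305908203) [0.02902791 0.03000467 0.03096967]
wrist jar 0.87 [[0.589, 0.156, 0.049], [0.607, 0.173, 0.08], [0.624, 0.19, 0.081]]
side pan 0.7 [211. 196.] [[0.593 0.154 0.029]]
side jar 0.6 [212. 197.] [[0.596 0.15  0.029]]
side lid 0.61 [240. 259.] [[ 0.447 -0.206  0.093]]
side box 0.67 [266. 267.] [[ 0.542 -0.199  0.   ]]
side spoon 0.84 [347. 309.] [[ 0.61  -0.441  0.   ]]
side basket 0.71 [281. 208.] [[ 0.769 -0.01   0.   ]]
side mortar 0.6 [180. 171.] [[0.615 0.411 0.   ]]
side pan 411 ((603.9152221679688, 169.1479949951172), 60.97849655151367) ((601.6156005859375, 166.0865478515625), (111.40311431884766, 118.97018432617188), 60.83159637451172) [0.02600592 0.02813006 0.03017817]
side jar 0.49 [[0.583, 0.149, 0.031], [0.596, 0.158, 0.058], [0.616, 0.181, 0.08]]
```

View pics/w7.png

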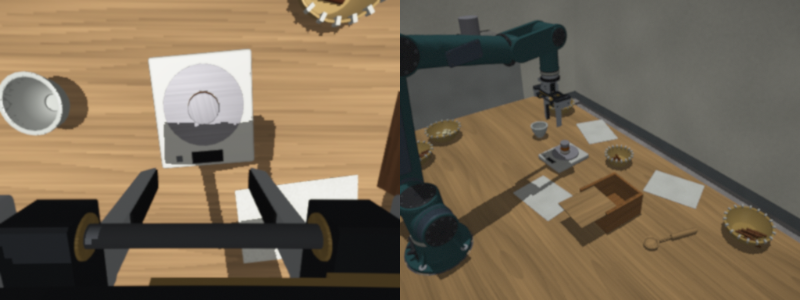

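The jar stands centred on the pan (wrist half, pixel ~(204,105)), with its top at z≈0.08 as expected. The lid is open and the bystanders haven't moved, so I'm handing in.

```bash
python3 -c "from h import *; print(bot.sign_off())"
```

```text
the job is handed in; nothing more can be done
None
```

I drew the lid fully open and set the amber jar on the scale's pan, let go. I handed the job in at about 20 s of the 67 s allowed; sign-off gives no verdict.

- **Lid:** I pulled it to its stop with about 11–12.6 N of downward press in the readings at the end of each move. Peaks within a move were not recorded. That is slightly under the advised 12–16 N for part of the pull, with no slip seen. The wrist camera put it about 97 mm open before the lift, and the last side view about 95 mm.
- **Jar:** I lifted it out and lowered it until the pan was felt at about 3 N. The last wrist view shows it upright, about 2 mm from the pan's centre, with its top at z ≈ 0.08 m as expected. The gripper was clear of everything, with the fingers open.
- **Bystanders:** the basket, mortar and spoon were where they started, within about 8 mm (measurement noise).

Three checks disagreed or failed:
- My first move call was refused as invalid; I resent it with every field filled in and it went through.
- The network point for the jar in the side view was about 2 cm off the depth measurement. I trusted the depth and the picture.
- One low-confidence "spoon" report in the wrist view was really the jar.

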